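# Put the cook's kit back in its wooden holders

## Task

Put the salt shaker, the small food tin, the sharpening stone and the meat pounder back, each fully down in the wooden holder that is shaped for it (shaker in the small round one, tin in the large round one, both upright). The pounder has a heavy steel head: take it near its balance point so that it stays level all the way. Leave the spice jar and the lime where they are, and let go of everything at the end.

Things in the scene. Friction and masses are not known exactly. Their poses are not given: they have to be found in the camera images.
- salt: Salt shaker, clear body with a grey domed cap, standing upright: 44 mm diameter at its widest, 90 mm tall; its cap (above z = 74 mm) is about 34 mm wide. Its foot is slightly rounded: it may lean by 0.03 rad. Loose, about 0.1 kg. Origin: centre of its underside; z up.
- tin: Short closed food tin with a paper label, standing upright: straight cylinder 57 mm diameter, 72 mm tall. Loose, about 0.18 kg. Origin: centre of its underside; z up.
- stone: Sharpening stone, a plain grey block in two layers lying flat: 120 (x) x 45 (y) x 28 (z) mm. Loose, 0.3 kg. Origin: centre of its underside; x along its length, z up.
- pounder: Meat pounder lying flat, 180 mm long along x: a flat steel head 50 x 52 x 14 mm (x from +40 to +90 mm) and a straight wooden handle 24 mm wide (y) and 20 mm tall (z) (x from -90 to +40 mm). Loose, 0.32 to 0.48 kg. Origin: underside, middle of the whole length; +x points to the head, z up. Its balance point is on the handle at x = +20 mm (20 mm behind the head).
- pounder_rest: Fixed wooden rest for the pounder, paddle-shaped, 206 mm long (x), 78 wide at the head end (+x), 54 at the tail. Floor 5 mm, rims 13 mm above the worktop. Inside 194 mm long; U rims 66 wide inside round the head (x > 50 mm), 38 wide round the handle end (x < -65); none between: finger room. Origin: mid-length, worktop level. Pounder: origin over this origin, head to +x.
- stone_tray: Wooden tray for the stone, rectangular, 146 (x) x 71 (y) mm outside, 134 x 59 mm inside; rims only at the two ends (|x| above 45 mm), none along the middle of the long sides, so there is room for the fingers. The stone lies in it lengthways along x, either way round. Fixed to the worktop. Floor 5 mm, rim 13 mm above the worktop. Origin: centre of its underside, at worktop level.
- small_coaster: Small round wooden holder, 76 mm outside diameter, with a round well of 56 mm diameter, for the salt shaker. Fixed to the worktop. Floor 5 mm, rim 13 mm above the worktop. Origin: centre of its underside, at worktop level. Left of the holders stands a dish rack with plates (beyond x = 0.57 m, y above 0.11 m, 0.13 m tall and more).
- large_coaster: Large round wooden holder, 96 mm outside diameter, with a round well of 70 mm diameter, for the tin. Fixed to the worktop. Floor 5 mm, rim 13 mm above the worktop. Origin: centre of its underside, at worktop level. Right of the holders stands a tall fridge (all beyond x = 0.39 m, y below -0.46 m): draw the arm in before swinging past it.
- spice_jar: Spice jar with a dark cap, a bystander to be left alone: upright cylinder 41 mm diameter, 105 mm tall. Loose. Origin: centre of its underside.
- lime: Green lime, a bystander to be left alone: 52 x 43 x 42 mm. Loose. Origin: its underside, in the middle.
Things that resemble listed ones, but are neither listed nor needed, are in the scene too. Leave any red look-alike of the tin alone.

How it is judged:
At the end, for the whole second after the job is handed in: Each of the four rests released and still, level, on the floor of its own holder (underside 3 to 8 mm above the worktop, tilt under 0.04 rad, shaker and tin 0.1): shaker and tin within 9 mm of centre, stone within 12 mm and pounder within 13 mm, these two lined up within 0.12 rad (horizontal distance between salt and small_coaster below 0.009 m and z of salt in the frame of small_coaster between 0.003 and 0.008 m and angle between each of salt, tin's own z axis and vertical below 0.1 rad and linear speed of each of salt, tin, stone, pounder below 0.02 m/s and angular speed of each of salt, tin, stone, pounder below 0.2 rad/s and horizontal distance between tin and large_coaster below 0.009 m and z of tin in the frame of large_coaster between 0.003 and 0.008 m and horizontal distance between stone and stone_tray below 0.012 m and z of stone in the frame of stone_tray between 0.003 and 0.008 m and angle between each of stone, pounder's own z axis and vertical below 0.04 rad and angle between the x axis of stone and the x axis of stone_tray, either way round below 0.12 rad and horizontal distance between pounder and pounder_rest below 0.013 m and z of pounder in the frame of pounder_rest between 0.003 and 0.008 m and angle between the x axis of pounder and the x axis of pounder_rest, either way round below 0.12 rad); the robot touches nothing.
It fails at once if the pounder is tipped out of level by more than 0.3 rad (angle between pounder's own z axis and vertical above 0.3 rad).
It fails at once if the spice jar is moved by more than 30 mm (distance of spice_jar from where it was at the start of the episode above 0.03 m).
It fails at once if the lime is moved by more than 30 mm (distance of lime from where it was at the start of the episode above 0.03 m).
It also fails if it takes over 128 s, if anything falls off the work surface, if the arm or the gripper's body presses on something with over 40 N, if the wrist force passes 120 N, or if a joint passes its speed limit or range.

## Robot

A 6-joint arm with a two-finger parallel gripper is mounted at the origin on a cart in front of the work surface, level with it; the furniture and walls round the work are solid. World frame = base frame: x ahead of the robot, y to its left, z up, the work surface at z = 0. Lengths are in m, angles in rad, forces in N, time in s.
With the tool pointing down it reaches from about 0.375 to 0.9 m from the base axis. Payload 3.1 kg.
Tool frame: the origin (TCP) lies on the centre line of the jaws, within the pads' length; the fingertips stand 25 mm ahead of it and the grasp point (between the pads) lies 6 mm ahead of it; z points along the fingers, y is the line along which they close (so a half turn about z gives the same grasp; the last joint's range is limited). The gripper opens to 87 mm and grips with 3 to 60 N. Pads are 19 mm wide; open, the fingers measure 117 mm over their backs; the gripper's body (75 mm by 190 mm) begins 51 mm behind the grasp point.
Start: joints at [-1.419, 0.527, 1.433, -0, 1.181, -0.178], TCP at [0.203, -0.591, 0.248] pointing down, gripper open.
Joint ranges: [-3.08, 3.08], [-0.75, 2.2], [0.22, 2.44], [-1.43, 4.57], [0, 2.65], [-2.85, 2.85]. Speed limits (rad/s): [2.79, 2.79, 3.14, 3.14, 3.14, 3.14].

## Interface

Orientations are given as a rotation vector (axis times angle).
In Python, from cell import env, cams, ticket, spotter gives the robot as it stands.
- The arm moves only by the tool move_arm, never from a script. Its argument "moves" is a list of rows, each a list of 2 entries, a list of its own where there are three numbers: the shift along the tool's x, y, z in mm, then the turn, a rotation vector about the tool's x, y, z in rad. A call has 1 to 8 rows; each row is the pose to reach, as a shift and turn from the pose commanded when the call began, along the tool's axes at that moment; what a row does not reach only later rows make up. A row lasts 1/8 s, in which the tool goes at most 62.5 mm and 10.7 degrees, less where a joint would pass 70% of its speed; a pose out of reach is approached as far as the arm can. A call with a gripper value outside its range is refused whole. "fingers" is the opening, from 0 (shut) to 1 (fully open), set as the call begins (left out, the last holds). The fingers move at their own pace and stop on an object; "newtons" is the grip in N (left out, the last holds). Time passes only in rows, so rows that repeat a pose let the fingers close. It gives the time, the measured TCP pose, the force, the opening and the grip force at its end, in the units of the state.
- env.get_state(): the state, without advancing time (a new reading comes with each control period).
- cams.get_image(name): name is "scene" or "top" or "wrist"; returns a dict with "frame" (384x512x3 uint8, blue, green, red), "mtx" (3x3 intrinsics, pixels), "world_from_camera" (4x4, takes a point from camera to world coordinates). Camera axes: x right, y down, z forward; pixel columns grow to the right and rows downward; lengths in m; the calibration is good to about 2 mm. The wrist camera is an equidistant fisheye: a pixel r from the principal point sees the ray r / f radians off the axis. A picture is of the moment at which its call begins. There is no depth.
- ticket.hand_in(): hands the job in; it is judged then, once.
Trained networks look in a picture, given as the dict that the camera call returned (one of the last four; its "shot" number tells which), for a name from the list of things; names that differ only in an ending like _2 or _b are one class to them, and where a whole thing is asked for, a point or a joint stands for the part that bears it (a point fixed in the world has none). Each returns a list of dicts, best first, with "score" (0 to 1); they miss things now and then, are a little off and sometimes report something else, mostly with a low value. They report only what shows in the picture. A call takes as long as a camera call. They do not tell look-alikes from the thing itself.
- spotter.spot_in(name, picture): "uv" ([column, row] in pixels, amid what is visible of it).
The state is a dict: "t": time; "qpos": joint angles; "qd": joint speeds; "joint_efforts": joint torques, N m; "position": TCP position; "tcp_rot": TCP orientation; "wrist_force": force on the tool from outside, world axes, zero at the start; "wrist_torque": the same for the moment, N m; "opening": finger opening in m; "finger_force": force on a finger pad.
Only numpy, scipy, OpenCV 4.12 (cv2) and the standard library are available. Lean on these libraries where they do the work, as an engineer would, in place of code of your own. Each camera call takes 0.05 s, during which the arm holds its last target. There are 200 camera calls.

## Working session

There is one attempt and no reset: what is moved stays moved. The work goes in short steps, Python scripts to look and compute and a tool call to move; the robot and the scene stay as the last step left them, time stands still between calls to the robot, and variables do not carry over. Pictures are saved under pics/ and viewed, at most 14 in all, crops included, and the job is handed in when it is done.

Besides the shell and the picture viewer there is one more tool, called after ">>>" in YAML: its name, and indented under it one key for each argument. move_arm: Moves the arm, as the interface text tells. Its arguments: {"type":"object","properties":{"moves":{"type":"array"},"fingers":{"type":"number"},"newtons":{"type":"number"}},"required":["moves"]}

```bash
mkdir -p pics; ls; cat > h.py <<'E'
import numpy as np, cv2
from cell import env, cams, ticket, spotter
from scipy.spatial.transform import Rotation as R
def ray(p,uv):
    K=p["mtx"];T=np.array(p["world_from_camera"]);u,v=uv
    x=(u-K[0][2])/K[0][0];y=(v-K[1][2])/K[1][1]
    if p.get("fish"):
        r=np.hypot(x,y);s=np.sin(r)/r if r>1e-9 else 1
        d=np.array([x*s,y*s,np.cos(r)])
    else: d=np.array([x,y,1.])
    return T[:3,3],T[:3,:3]@d
def at(p,uv,z):
    o,d=ray(p,uv);return (o+d*(z-o[2])/d[2])[:2]
def get(n):
    p=cams.get_image(n);p["fish"]=(n=="wrist");return p
def proj(p,X):
    T=np.array(p["world_from_camera"]);K=p["mtx"];c=T[:3,:3].T@(np.array(X)-T[:3,3])
    if p["fish"]:
        r=np.hypot(c[0],c[1]);th=np.arctan2(r,c[2]);a=c[:2]/max(r,1e-9)*th
    else:a=c[:2]/c[2]
    return a[0]*K[0][0]+K[0][2],a[1]*K[1][1]+K[1][2]
E
python3 - <<'E'
from h import *
s=env.get_state();print(s)
H=dict(salt=.045,tin=.036,stone=.014,pounder=.01,pounder_rest=.005,stone_tray=.005,small_coaster=.01,large_coaster=.01,spice_jar=.05,lime=.02)
for c in("top","scene","wrist"):
    p=get(c);cv2.imwrite(f"pics/{c}0.png",p["frame"]);print(c,np.round(p["mtx"],1).tolist(),np.round(p["world_from_camera"],3).tolist())
    for n,z in H.items():
        for d in spotter.spot_in(n,p)[:4]:
            print(n,round(d["score"],2),np.round(d["uv"]),np.round(at(p,d["uv"],z),3))
E
```

```text
pics
{'t': 0.0, 'qpos': array([-1.41851143e+00,  5.28478144e-01,  1.43390797e+00,  1.08419799e-05,
        1.18143268e+00, -1.78499452e-01]), 'qd': array([-2.80963351e-03, -1.22046030e-03, -1.47716511e-04, -7.25733572e-04,
        1.83533364e-03, -4.79796820e-05]), 'joint_efforts': array([-2.66900643e-04, -4.40039098e+01, -1.76590419e+01,  6.32768590e-02,
        5.80664689e-02, -1.61919024e-04]), 'position': array([ 0.20291463, -0.59041054,  0.24656244]), 'tcp_rot': array([-3.09652767e+00, -5.16856347e-01, -6.15361191e-05]), 'wrist_force': array([0.04365716, 1.2943258 , 0.28542792]), 'wrist_torque': array([-0.01559405,  0.00861254,  0.0162371 ]), 'finger_force': 0.0, 'opening': 0.08680583754730992}
top [[370.4, 0.0, 258.0], [0.0, 370.4, 187.0], [0.0, 0.0, 1.0]] [[-0.038, -0.977, 0.208, 0.374], [-0.999, 0.037, -0.007, -0.02], [-0.001, -0.208, -0.978, 1.148], [0.0, 0.0, 0.0, 1.0]]
salt 0.51 [358. 240.] [ 0.437 -0.318]
tin 0.75 [248. 129.] [ 0.8   -0.005]
tin 0.53 [291. 234.] [ 0.462 -0.12 ]
stone 0.97 [151. 249.] [0.434 0.303]
stone 0.66 [202. 247.] [0.434 0.148]
pounder_rest 0.84 [32
[... 435 characters left out ...]
5 [363. 157.] [ 0.427 -0.305]
tin 0.93 [192. 173.] [0.797 0.002]
tin 0.87 [320. 191.] [ 0.467 -0.122]
tin 0.58 [273. 177.] [ 0.602 -0.104]
stone 0.68 [243. 318.] [0.428 0.297]
pounder 0.97 [295. 242.] [0.444 0.05 ]
pounder_rest 0.56 [294. 163.] [ 0.602 -0.222]
stone_tray 0.65 [308. 139.] [ 0.624 -0.35 ]
small_coaster 0.94 [271. 179.] [ 0.617 -0.121]
large_coaster 0.75 [250. 201.] [ 0.618 -0.013]
spice_jar 0.69 [349. 169.] [ 0.437 -0.231]
lime 0.81 [275. 266.] [0.443 0.146]
lime 0.33 [271. 177.] [ 0.618 -0.118]
wrist [[297.3, 0.0, 255.1], [0.0, 297.3, 194.2], [0.0, 0.0, 1.0]] [[0.324, -0.909, -0.264, 0.276], [-0.946, -0.311, -0.091, -0.566], [0.001, 0.279, -0.96, 0.386], [0.0, 0.0, 0.0, 1.0]]
```

```bash
python3 - <<'E'
import cv2
a=cv2.imread("pics/top0.png")[90:290,110:420];cv2.imwrite("pics/a.png",cv2.resize(a,None,fx=2.5,fy=2.5,interpolation=2))
a=cv2.imread("pics/scene0.png")[110:360,130:430];cv2.imwrite("pics/b.png",cv2.resize(a,None,fx=2.4,fy=2.4,interpolation=2))
E
```

```text
(no output)
```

View pics/a.png

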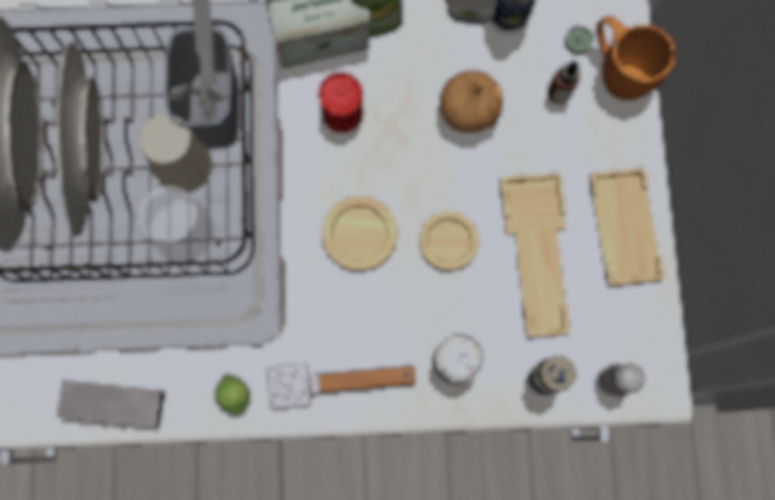

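View pics/b.png

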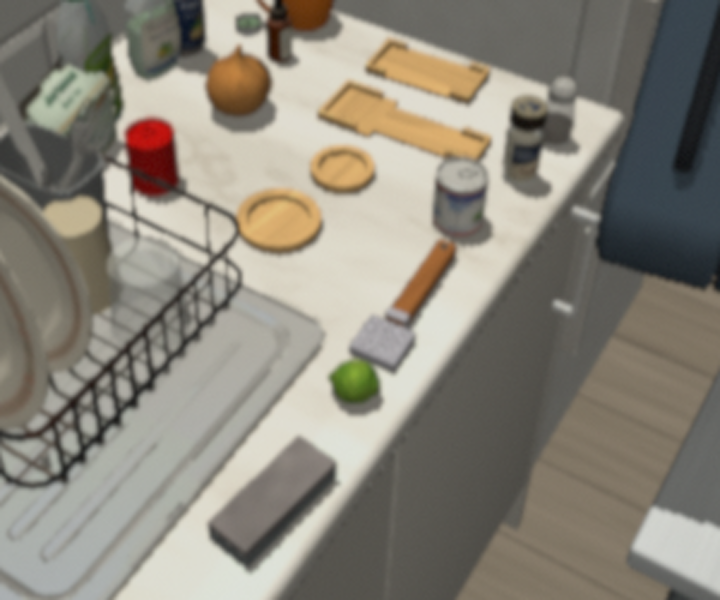

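The crops show these candidates in top.png:
- **Tin:** white at (293,233), and a red look-alike at (247,130) to leave alone.
- **Salt:** grey cap at (360,242), next to the dark-capped spice jar at (331,240).
- **Stone:** grey block at (154,251).
- **Pounder:** head at (226,244), handle end at (275,240).
- **Lime:** (203,247).
- **Holders:** large coaster (254,183), small coaster (289,186), pounder rest (326,190), stone tray (360,181).

Next I'll measure them by colour masks.

```bash
python3 - <<'E'
from h import *
p=get("top");f=cv2.resize(p["frame"],None,fx=4,fy=4,interpolation=cv2.INTER_CUBIC);hsv=cv2.cvtColor(f,cv2.COLOR_BGR2HSV)
uv4=lambda q:((q[0]+.5)/4-.5,(q[1]+.5)/4-.5)
def seg(name,box,lo,hi,z):
    m=cv2.inRange(hsv,lo,hi);k=np.zeros_like(m);x0,y0,x1,y1=[4*b for b in box];k[y0:y1,x0:x1]=m[y0:y1,x0:x1]
    k=cv2.morphologyEx(k,cv2.MORPH_CLOSE,np.ones((9,9)));k=cv2.morphologyEx(k,cv2.MORPH_OPEN,np.ones((5,5)))
    cs,_=cv2.findContours(k,cv2.RETR_EXTERNAL,cv2.CHAIN_APPROX_NONE)
    if not cs: print(name,"none");return
    c=max(cs,key=cv2.contourArea)[:,0]
    w=np.array([at(p,uv4(q),z) for q in c],np.float32)
    (cx,cy),(a,b),an=cv2.minAreaRect(w*1000)
    bx=cv2.boxPoints(((cx,cy),(a,b),an));e=[bx[1]-bx[0],bx[2]-bx[1]];L=max(e,key=np.linalg.norm)
    y=np.arctan2(L[1],L[0]);print(name,"c",round(cx),round(cy),"size",round(a),round(b),"long yaw",round(y,3))
W=((8,55,120),(28,255,255))
seg("large",(235,165,272,202),*W,.012);seg("small",(274,172,304,201),*W,.012)
seg("rest",(306,155,342,228),*W,.011);seg("tray",(342,155,378,206),*W,.011)
seg("handle",(236,230,280,252),(0,110,60),(16,255,255),.02)
print([hsv[4*r,4*c].tolist() for c,r in((151,249),(170,250),(226,244),(210,230),(360,242),(293,233))])
for s in range(1):
    seg("stone",(128,236,180,268),(0,0,40),(179,90,150),.028)
E
```

```text
large c 629 -13 size 89 93 long yaw -0.038
small c 614 -125 size 70 72 long yaw -0.038
rest c 593 -236 size 203 75 long yaw 0.03
tray c 625 -350 size 144 70 long yaw 0.076
handle c 445 -16 size 18 110 long yaw -1.518
[[5, 12, 124], [175, 12, 132], [130, 9, 175], [112, 14, 194], [0, 5, 154], [113, 11, 188]]
stone c 425 289 size 125 50 long yaw 1.43
```

>>> move_arm:
  moves:
    - [[45, -75, 0], [0, 0, -0.16]]
    - [[90, -150, 0], [0, 0, -0.32]]
    - [[135, -160, 0], [0, 0, -0.48]]
    - [[180, -170, 0], [0, 0, -0.64]]
    - [[235, -180, 0], [0, 0, -0.82]]
    - [[290, -190, 0], [0, 0, -1.0]]
    - [[306, -192, 0], [0, 0, -1.18]]
    - [[306, -192, 0], [0, 0, -1.24]]
  fingers: 1
  newtons: 20

```text
t: 2.7
position: [0.4316, -0.309, 0.2476]
tcp_rot: [2.214, 2.227, 0.0]
wrist_force: [-0.6, 0.5, 0.5]
opening: 0.087
finger_force: 0.0
```

```bash
cat >> h.py <<'E'
def me():
    s=env.get_state();r=R.from_rotvec(s["tcp_rot"]);m=r.as_matrix()
    print("t",round(s["t"],2),"pos",np.round(s["position"]*1000,1),"psi",round(np.arctan2(m[1,0],m[0,0]),3),"zax",np.round(m[:,2],3),"q6",round(s["qpos"][5],2),"F",np.round(s["wrist_force"],1),"open",round(s["opening"]*1000,1),"ff",round(float(s["finger_force"]),1))
    return s,r
def go(xyz,psi):
    "print shift (mm) and turn to world mm xyz, tool yaw psi, pointing down"
    s,r=me();d=r.inv().apply(np.array(xyz)-s["position"]*1000)
    t=R.from_matrix([[np.cos(psi),np.sin(psi),0],[np.sin(psi),-np.cos(psi),0],[0,0,-1]])
    print("->",np.round(xyz),round(psi,3),"shift",np.round(d,1),"turn",np.round((r.inv()*t).as_rotvec(),3))
E
python3 - <<'E'
from h import *
me();p=get("wrist")
for n,z in dict(salt=.045,spice_jar=.05,tin=.036).items():
    for d in spotter.spot_in(n,p)[:3]: print(n,round(d["score"],2),np.round(d["uv"]),np.round(at(p,d["uv"],z),3))
f=p["frame"].copy();cv2.imwrite("pics/w1.png",cv2.resize(f,(768,576)))
E
```

```text
t 2.7 pos [ 431.6 -309.   247.6] psi 1.577 zax [ 0.001 -0.    -1.   ] q6 -0.84 F [-0.6  0.5  0.5] open 87.0 ff 0.0
salt 0.88 [255. 183.] [ 0.432 -0.318]
spice_jar 0.62 [265. 107.] [ 0.443 -0.229]
tin 0.73 [284.  22.] [ 0.465 -0.125]
```

View pics/w1.png

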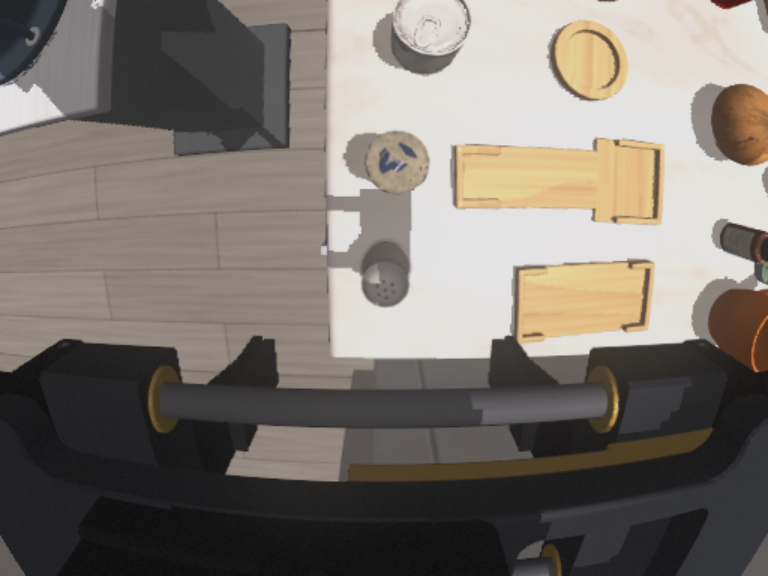

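The wrist view shows the gripper open above the worktop. In the 768-px picture the salt shaker's cap is at about (385,287), the spice jar at (397,162), the pounder rest at (560,180) and the tray at (585,300).

```bash
cat >> h.py <<'E'
def seg(p,name,box,lo,hi,z):
    f=cv2.resize(p["frame"],None,fx=4,fy=4,interpolation=cv2.INTER_CUBIC);hsv=cv2.cvtColor(f,cv2.COLOR_BGR2HSV)
    m=cv2.inRange(hsv,lo,hi);k=np.zeros_like(m);x0,y0,x1,y1=[int(4*b) for b in box];k[y0:y1,x0:x1]=m[y0:y1,x0:x1]
    k=cv2.morphologyEx(k,cv2.MORPH_CLOSE,np.ones((9,9)));k=cv2.morphologyEx(k,cv2.MORPH_OPEN,np.ones((5,5)))
    cs,_=cv2.findContours(k,cv2.RETR_EXTERNAL,cv2.CHAIN_APPROX_NONE)
    if not cs: print(name,"none");return
    c=max(cs,key=cv2.contourArea)[:,0]
    w=np.array([at(p,((q[0]+.5)/4-.5,(q[1]+.5)/4-.5),z) for q in c],np.float32)
    (cx,cy),(a,b),an=cv2.minAreaRect(w*1000)
    bx=cv2.boxPoints(((cx,cy),(a,b),an));e=[bx[1]-bx[0],bx[2]-bx[1]];L=max(e,key=np.linalg.norm)
    print(name,"c",round(cx,1),round(cy,1),"size",round(a),round(b),"long yaw",round(np.arctan2(L[1],L[0]),3))
W=((8,55,100),(28,255,255))
E
python3 - <<'E'
from h import *
p=get("wrist")
print("cap",at(p,(256.7,190),.085),"foot z0",at(p,(256,166),0.022))
seg(p,"rest",(296,85,450,152),*W,.012);seg(p,"tray",(335,170,440,232),*W,.012);seg(p,"small",(365,10,422,70),*W,.012)
go((432,-315,80),1.571);go((432,-315,52),1.571)
E
```

```text
cap [ 0.43218196 -0.31664694] foot z0 [ 0.43164327 -0.30306084]
rest c 595.6 -236.7 size 208 78 long yaw 0.029
tray c 626.9 -349.4 size 149 74 long yaw 0.073
small c 616.3 -125.3 size 77 77 long yaw -0.044
t 2.95 pos [ 429.9 -310.2  247.6] psi 1.57 zax [ 0. -0. -1.] q6 -0.83 F [ 0.6 -0.4  0. ] open 87.0 ff 0.0
-> [ 432 -315   80] 1.571 shift [ -4.7   2.1 167.6] turn [ 0.     0.    -0.001]
t 2.95 pos [ 429.9 -310.2  247.6] psi 1.57 zax [ 0. -0. -1.] q6 -0.83 F [ 0.6 -0.4  0. ] open 87.0 ff 0.0
-> [ 432 -315   52] 1.571 shift [ -4.7   2.1 195.6] turn [ 0.     0.    -0.001]
```

>>> move_arm:
  moves:
    - [[-6, 2, 60], [0, 0, 0]]
    - [[-6, 2, 120], [0, 0, 0]]
    - [[-6, 2, 160], [0, 0, 0]]
    - [[-6, 2, 185], [0, 0, 0]]
    - [[-6, 2, 192], [0, 0, 0]]
    - [[-6, 2, 192], [0, 0, 0]]

```text
t: 3.7
position: [0.4321, -0.3165, 0.0557]
tcp_rot: [2.222, 2.22, -0.0]
wrist_force: [0.8, 0.7, 0.8]
opening: 0.087
finger_force: 0.0
```

>>> move_arm:
  moves:
    - [[0, 0, 0], [0, 0, 0]]
    - [[0, 0, 0], [0, 0, 0]]
    - [[0, 0, 0], [0, 0, 0]]
    - [[0, 0, 0], [0, 0, 0]]
    - [[0, 0, 0], [0, 0, 0]]
    - [[0, 0, 0], [0, 0, 0]]
  fingers: 0
  newtons: 15

```text
t: 4.45
position: [0.4322, -0.3162, 0.0556]
tcp_rot: [2.221, 2.221, 0.0]
wrist_force: [0.9, 0.4, 0.6]
opening: 0.0408
finger_force: 14.9
```

>>> move_arm:
  moves:
    - [[0, 0, -50], [0, 0, 0]]
    - [[0, 0, -100], [0, 0, 0]]
    - [[25, 25, -125], [0, 0, 0]]
    - [[65, 65, -125], [0, 0, 0]]
    - [[105, 105, -125], [0, 0, 0]]
    - [[145, 145, -120], [0, 0, 0]]
    - [[185, 180, -110], [0, 0, 0]]
    - [[191, 184, -100], [0, 0, 0]]

```text
t: 5.45
position: [0.6178, -0.1221, 0.1549]
tcp_rot: [2.216, 2.226, 0.001]
wrist_force: [-1.0, -0.5, -1.3]
opening: 0.0408
finger_force: 14.8
```

```bash
python3 - <<'E'
from h import *
me();p=get("wrist")
d=spotter.spot_in("salt",p)[:2];print(d)
cv2.imwrite("pics/w2.png",cv2.resize(p["frame"][100:384,100:400],None,fx=2,fy=2))
E
```

```text
t 5.45 pos [ 617.8 -122.1  154.9] psi 1.575 zax [ 0.001  0.    -1.   ] q6 -0.38 F [-1.  -0.5 -1.3] open 40.8 ff 14.8
[{'uv': [254.4, 240.3], 'score': 0.9}, {'uv': [269.1, 76.9], 'score': 0.49}]
```

View pics/w2.png

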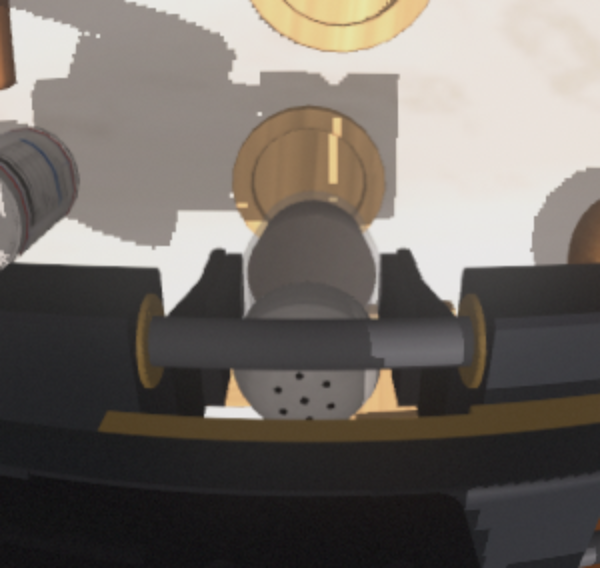

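The shaker is held upright above the small coaster, with its cap's middle hole at crop (304,400), which is px (252,300). The foot overlaps the coaster's near edge because of the viewing angle.

```bash
python3 - <<'E'
from h import *
p=get("wrist")
print("cap",at(p,(252,300),.187),"far foot edge",at(p,(255.5,199),.099+.003))
seg(p,"small",(212,148,296,230),(8,55,60),(28,255,255),.012)
go((616.2,-125.3,61.5),1.571)
E
```

```text
cap [ 0.6141992  -0.12518834] far foot edge [ 0.61540714 -0.10582311]
small c 617.4 -118.6 size 66 75 long yaw -0.044
t 5.6 pos [ 614.7 -124.9  154.4] psi 1.572 zax [-0.003  0.001 -1.   ] q6 -0.38 F [-0.2 -0.9 -1. ] open 40.7 ff 14.8
-> [ 616. -125.   62.] 1.571 shift [-0.5  1.8 92.9] turn [-0.003 -0.001  0.001]
```

>>> move_arm:
  moves:
    - [[0, 2, 40], [0, 0, 0]]
    - [[0, 2, 70], [0, 0, 0]]
    - [[0, 2, 84], [0, 0, 0]]
    - [[0, 2, 92], [0, 0, 0]]
    - [[0, 2, 93], [0, 0, 0]]
    - [[0, 2, 93], [0, 0, 0]]

```text
t: 6.35
position: [0.6187, -0.1255, 0.0635]
tcp_rot: [2.22, 2.22, 0.001]
wrist_force: [-0.6, -0.5, -0.5]
opening: 0.041
finger_force: 14.8
```

>>> move_arm:
  moves:
    - [[0, 0, 0], [0, 0, 0]]
    - [[0, 0, 0], [0, 0, 0]]
    - [[0, 0, 0], [0, 0, 0]]
    - [[0, 0, 0], [0, 0, 0]]
    - [[0, 0, -40], [0, 0, 0]]
    - [[0, 0, -80], [0, 0, 0]]
    - [[0, 0, -120], [0, 0, 0]]
    - [[0, 0, -140], [0, 0, 0]]
  fingers: 0.9

```text
t: 7.35
position: [0.6191, -0.1254, 0.2053]
tcp_rot: [2.219, 2.219, 0.003]
wrist_force: [0.6, -1.0, -0.4]
opening: 0.0782
finger_force: 0.0
```

```bash
python3 - <<'E'
from h import *
p=get("wrist")
for n,z in dict(salt=.045,small_coaster=.01,tin=.036).items():
    for d in spotter.spot_in(n,p)[:2]: print(n,round(d["score"],2),np.round(d["uv"]),np.round(at(p,d["uv"],z),3))
cv2.imwrite("pics/w3.png",cv2.resize(p["frame"],(768,576)))
go((464,-123,200),1.571)
E
```

```text
salt 0.82 [254. 184.] [ 0.619 -0.125]
small_coaster 0.89 [246. 162.] [ 0.609 -0.109]
tin 0.79 [414.  71.] [0.798 0.004]
tin 0.77 [116. 185.] [ 0.46  -0.127]
t 7.55 pos [ 617.8 -125.   202.3] psi 1.571 zax [-0.  0. -1.] q6 -0.38 F [ 0.3  0.7 -0.9] open 78.8 ff 0.0
-> [ 464 -123  200] 1.571 shift [   2.  -153.8    2.3] turn [-0. -0. -0.]
```

View pics/w3.png

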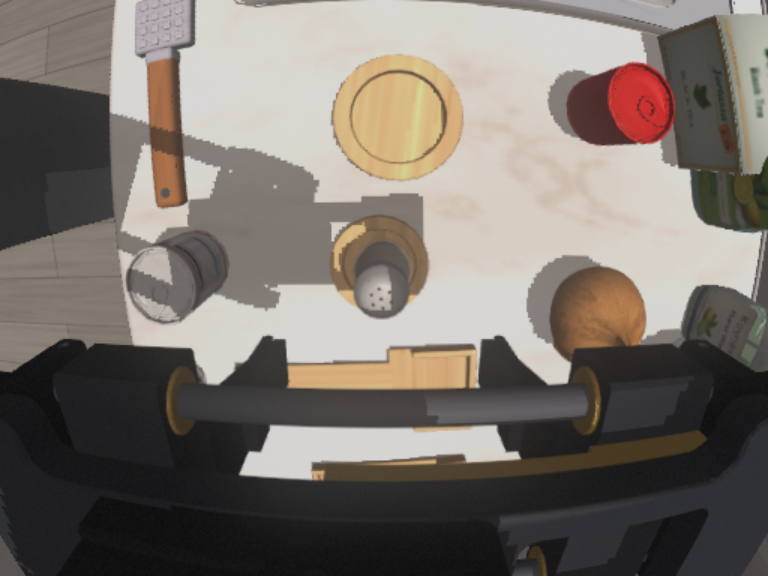

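The shaker stands upright in the small coaster, cap at (380,290). The plain tin is at (180,280), the pounder at upper left and the large coaster at (398,117); the red look-alike at (625,105) stays untouched.

```bash
python3 - <<'E'
from h import *
p=get("wrist")
seg(p,"large",(210,30,316,125),*W,.012);seg(p,"small",(210,135,296,215),(8,55,60),(28,255,255),.012)
seg(p,"handle",(90,30,130,140),(0,110,40),(16,255,255),.02)
print("cap",at(p,(253.5,196),.095))
E
```

```text
large c 631.2 -12.6 size 96 95 long yaw 0.003
small c 616.7 -121.2 size 75 70 long yaw 0.075
handle c 452.2 -14.6 size 27 118 long yaw -1.519
cap [ 0.6168515  -0.12157482]
```

>>> move_arm:
  moves:
    - [[2, -50, 0], [0, 0, 0]]
    - [[2, -100, 0], [0, 0, 0]]
    - [[2, -150, 0], [0, 0, 0]]
    - [[2, -154, 0], [0, 0, 0]]
    - [[2, -154, 0], [0, 0, 0]]
  fingers: 1

```text
t: 8.22
position: [0.4643, -0.1233, 0.202]
tcp_rot: [-2.222, -2.221, -0.0]
wrist_force: [0.8, 0.5, -0.2]
opening: 0.0871
finger_force: 0.0
```

```bash
python3 - <<'E'
from h import *
p=get("wrist")
for n,z in dict(tin=.036,pounder=.01).items():
    for d in spotter.spot_in(n,p)[:2]: print(n,round(d["score"],2),np.round(d["uv"]),np.round(at(p,d["uv"],z),3))
cv2.imwrite("pics/w4.png",cv2.resize(p["frame"][:280,100:400],None,fx=2,fy=2))
me()
E
```

```text
tin 0.73 [257. 192.] [ 0.467 -0.132]
tin 0.65 [493.  92.] [0.769 0.   ]
pounder 0.7 [239.  51.] [0.448 0.02 ]
t 8.38 pos [ 465.5 -123.6  202.3] psi 1.571 zax [ 0.001 -0.    -1.   ] q6 -0.49 F [-0.6  0.5  0.7] open 86.9 ff 0.0
```

View pics/w4.png

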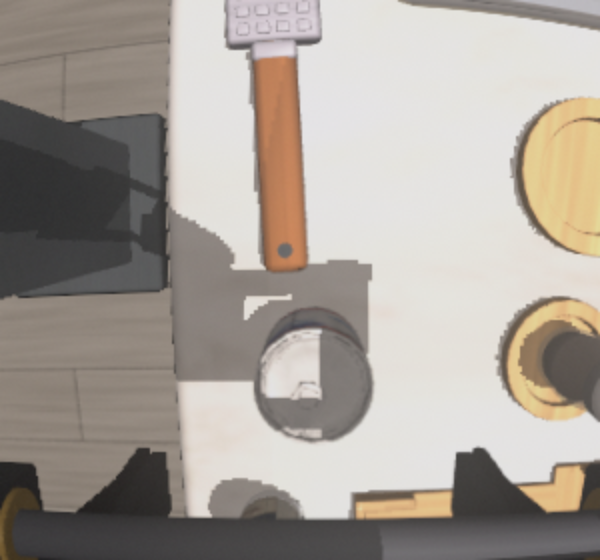

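The tin's lid centre is at crop (314,383), which is px (257,191.5). The pounder's handle end is at crop (287,268), well clear.

```bash
python3 - <<'E'
from h import *
p=get("wrist")
c=at(p,(257,191.5),.072);print("tin",c)
seg(p,"handle",(215,26,260,140),(0,110,40),(16,255,255),.02)
# neck (steel/wood joint is x=+40) and tail mid
print("joint",at(p,(237.2,28),.018),"tail",at(p,(243.2,134.5),.018))
go((c[0]*1000,c[1]*1000,46),1.571)
E
```

```text
tin [ 0.46797376 -0.12270898]
handle c 448.7 -15.0 size 22 117 long yaw -1.522
joint [0.44717964 0.04418754] tail [ 0.45340372 -0.07384352]
t 8.43 pos [ 465.4 -123.5  202.4] psi 1.571 zax [ 0.001 -0.    -1.   ] q6 -0.49 F [ 0.1  0.1 -0.3] open 87.0 ff 0.0
-> [ 468. -123.   46.] 1.571 shift [  0.8   2.4 156.4] turn [0.001 0.    0.   ]
```

>>> move_arm:
  moves:
    - [[1, 2, 60], [0, 0, 0]]
    - [[1, 2, 110], [0, 0, 0]]
    - [[1, 2, 140], [0, 0, 0]]
    - [[1, 2, 156], [0, 0, 0]]
    - [[1, 2, 156], [0, 0, 0]]

```text
t: 9.05
position: [0.4662, -0.1219, 0.0451]
tcp_rot: [-2.219, -2.22, 0.001]
wrist_force: [0.3, -1.3, -0.0]
opening: 0.0871
finger_force: 0.0
```

>>> move_arm:
  moves:
    - [[0, 0, 0], [0, 0, 0]]
    - [[0, 0, 0], [0, 0, 0]]
    - [[0, 0, 0], [0, 0, 0]]
    - [[0, 0, 0], [0, 0, 0]]
    - [[0, 0, 0], [0, 0, 0]]
  fingers: 0
  newtons: 20

```text
t: 9.68
position: [0.4662, -0.1222, 0.0471]
tcp_rot: [2.221, 2.221, 0.0]
wrist_force: [-0.6, 2.3, 6.0]
opening: 0.0569
finger_force: 20.0
```

```bash
python3 - <<'E'
from h import *
go((631,-12,130),1.571)
E
```

```text
t 9.68 pos [ 466.2 -122.2   47.1] psi 1.571 zax [ 0.001 -0.    -1.   ] q6 -0.49 F [-0.6  2.3  6. ] open 56.9 ff 20.0
-> [631 -12 130] 1.571 shift [110.2 164.9 -82.9] turn [ 0.001  0.    -0.   ]
```

>>> move_arm:
  moves:
    - [[0, 0, -40], [0, 0, 0]]
    - [[10, 10, -83], [0, 0, 0]]
    - [[45, 50, -90], [0, 0, 0]]
    - [[80, 95, -90], [0, 0, 0]]
    - [[105, 140, -87], [0, 0, 0]]
    - [[110, 162, -83], [0, 0, 0]]
    - [[110, 165, -83], [0, 0, 0]]
    - [[110, 165, -83], [0, 0, 0]]

```text
t: 10.68
position: [0.6295, -0.0123, 0.1288]
tcp_rot: [-2.22, -2.22, 0.003]
wrist_force: [-0.5, 0.2, -2.5]
opening: 0.0571
finger_force: 20.0
```

```bash
python3 - <<'E'
from h import *
p=get("wrist")
cv2.imwrite("pics/w5.png",cv2.resize(p["frame"][100:384,100:400],None,fx=2,fy=2))
go((631,-12,52),1.571)
E
```

```text
t 10.72 pos [629.3 -12.5 129. ] psi 1.57 zax [-0.003  0.    -1.   ] q6 -0.2 F [-0.5  0.2 -2.4] open 57.2 ff 20.0
-> [631 -12  52] 1.571 shift [ 0.4  1.9 77. ] turn [-0.003 -0.    -0.001]
```

View pics/w5.png

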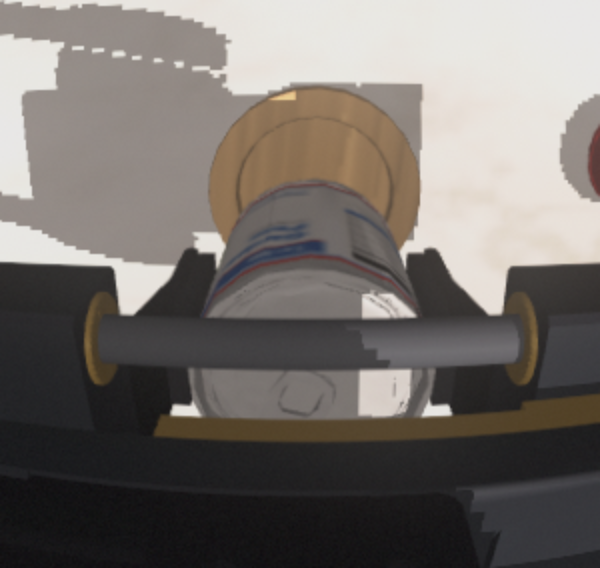

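The tin is held square above the large coaster. Its lower far edge is at crop (315,180), or px (257,190), and the coaster's far rim at crop (312,87).

```bash
python3 - <<'E'
from h import *
p=get("wrist")
print("tin far edge",at(p,(257,190),.082),"coaster far edge",at(p,(256,143.5),.013),"well far edge",at(p,(256,158.8),.013),"well l/r",at(p,(219,190),.013),at(p,(296,190),.013))
E
```

```text
tin far edge [0.63093593 0.01293034] coaster far edge [0.63030548 0.03523839] well far edge [0.63029191 0.02190693] well l/r [ 0.59729994 -0.0060307 ] [ 0.66593867 -0.00607642]
```

>>> move_arm:
  moves:
    - [[3, 1, 35], [0, 0, 0]]
    - [[3, 1, 60], [0, 0, 0]]
    - [[3, 1, 72], [0, 0, 0]]
    - [[3, 1, 76], [0, 0, 0]]
    - [[3, 1, 76], [0, 0, 0]]

```text
t: 11.4
position: [0.6324, -0.0094, 0.0542]
tcp_rot: [2.221, 2.22, 0.001]
wrist_force: [0.6, 0.2, -2.0]
opening: 0.0571
finger_force: 20.0
```

>>> move_arm:
  moves:
    - [[0, 0, 0], [0, 0, 0]]
    - [[0, 0, 0], [0, 0, 0]]
    - [[0, 0, 0], [0, 0, 0]]
    - [[0, 0, -30], [0, 0, 0]]
    - [[0, 0, -70], [0, 0, 0]]
    - [[0, 0, -120], [0, 0, 0]]
    - [[0, 0, -150], [0, 0, 0]]
    - [[0, 0, -150], [0, 0, 0]]
  fingers: 1

```text
t: 12.4
position: [0.6339, -0.0093, 0.2069]
tcp_rot: [2.217, 2.217, 0.006]
wrist_force: [-0.0, -0.1, -0.9]
opening: 0.0872
finger_force: 0.0
```

```bash
python3 - <<'E'
from h import *
p=get("wrist");print(spotter.spot_in("tin",p)[:2])
cv2.imwrite("pics/w6.png",cv2.resize(p["frame"][60:300,0:400],None,fx=2,fy=2))
go((447,35,180),1.625)
E
```

```text
[{'uv': [393.5, 169.6], 'score': 0.92}, {'uv': [252.9, 192.1], 'score': 0.64}]
t 12.5 pos [631.5  -9.  203.1] psi 1.571 zax [-0.001  0.    -1.   ] q6 -0.19 F [-0.5 -0.1  0.1] open 87.0 ff 0.0
-> [447  35 180] 1.625 shift [  44.  -184.5   23.3] turn [-0.001 -0.    -0.054]
```

View pics/w6.png

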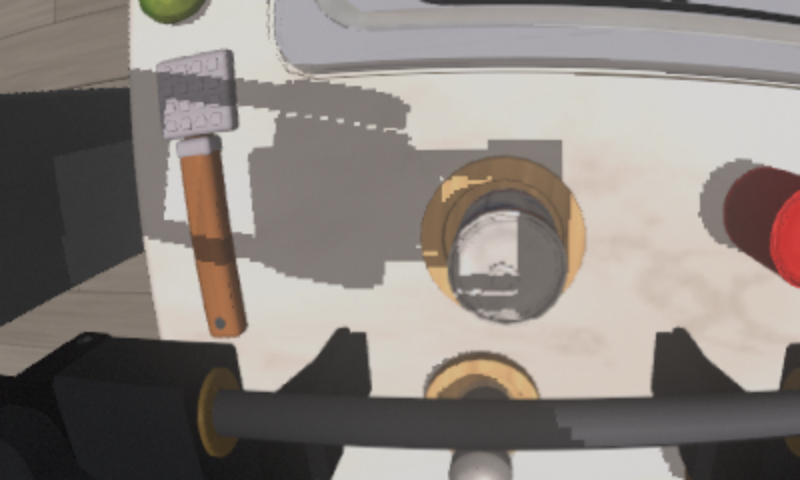

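The tin stands in the large coaster, lid centre at crop (507,265) or px (253.5,192.5). The pounder lies clear with its head at crop (197,95), and the lime is beyond it.

```bash
python3 - <<'E'
from h import *
p=get("wrist");print("tin",at(p,(253.5,192.5),.077))
E
```

```text
tin [ 0.63042968 -0.00781397]
```

>>> move_arm:
  moves:
    - [[12, -50, 6], [0, 0, -0.02]]
    - [[25, -105, 12], [0, 0, -0.04]]
    - [[38, -160, 18], [0, 0, -0.054]]
    - [[44, -184, 23], [0, 0, -0.054]]
    - [[44, -184, 23], [0, 0, -0.054]]

```text
t: 13.18
position: [0.4449, 0.0357, 0.1791]
tcp_rot: [-2.157, -2.277, 0.005]
wrist_force: [1.1, -0.1, -0.1]
opening: 0.0875
finger_force: 0.0
```

```bash
python3 - <<'E'
from h import *
p=get("wrist");print(spotter.spot_in("pounder",p)[:2]);me()
cv2.imwrite("pics/w7.png",cv2.resize(p["frame"][60:330,120:400],None,fx=2,fy=2))
E
```

```text
[{'uv': [253.4, 162.0], 'score': 0.65}]
t 13.28 pos [449.4  34.6 180.2] psi 1.625 zax [ 0.001 -0.    -1.   ] q6 -0.23 F [ 0.3 -0.3  1. ] open 87.0 ff 0.0
```

View pics/w7.png

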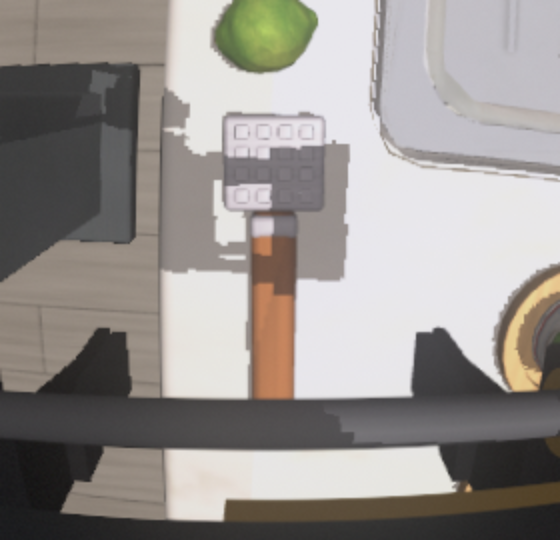

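The pounder head spans crop (223..325, 113..211), which puts its front edge middle at px (257,116.5) and back edge at (256.5,165.5). The handle runs straight down under the jaws.

```bash
python3 - <<'E'
from h import *
p=get("wrist");me()
a=at(p,(257,116.5),.014);b=at(p,(256.5,165.5),.014);h1=at(p,(256.7,180),.02);h2=at(p,(256.7,255),.02);print(a,b,h1,h2)
x=(a+b)/2;u=np.array([np.cos(1.625),np.sin(1.625)]);o=x-u*.065;print("origin",o,"grasp",o+u*.02)
seg(p,"handle",(240,170,275,258),(0,110,30),(16,255,255),.02)
g=(o+u*.02)*1000
go((g[0],g[1],21),1.625)
E
```

```text
t 13.32 pos [450.1  34.4 180.4] psi 1.624 zax [ 0.002 -0.    -1.   ] q6 -0.23 F [-0.5  0.5 -0.3] open 87.1 ff 0.0
[0.44827496 0.10428722] [0.4505002  0.05352348] [0.45143563 0.03947106] [ 0.4561805  -0.04706776]
origin [0.45290909 0.01400081] grasp [0.45182555 0.03397144]
handle c 448.3 -16.7 size 22 68 long yaw -1.511
t 13.32 pos [450.1  34.4 180.4] psi 1.624 zax [ 0.002 -0.    -1.   ] q6 -0.23 F [-0.5  0.5 -0.3] open 87.1 ff 0.0
-> [452.  34.  21.] 1.625 shift [ -0.4   1.4 159.4] turn [ 0.002  0.    -0.001]
```

>>> move_arm:
  moves:
    - [[0, 1, 60], [0, 0, 0]]
    - [[0, 1, 110], [0, 0, 0]]
    - [[0, 1, 138], [0, 0, 0]]
    - [[0, 1, 150], [0, 0, 0]]
    - [[0, 1, 152], [0, 0, 0]]
    - [[0, 1, 152], [0, 0, 0]]

```text
t: 14.08
position: [0.4501, 0.0348, 0.0292]
tcp_rot: [2.16, 2.279, 0.002]
wrist_force: [-0.2, 0.3, 0.1]
opening: 0.087
finger_force: 0.0
```

>>> move_arm:
  moves:
    - [[0, 0, 0], [0, 0, 0]]
    - [[0, 0, 0], [0, 0, 0]]
    - [[0, 0, 0], [0, 0, 0]]
    - [[0, 0, 0], [0, 0, 0]]
    - [[0, 0, 0], [0, 0, 0]]
    - [[0, 0, 0], [0, 0, 0]]
    - [[0, 0, 0], [0, 0, 0]]
    - [[0, 0, 0], [0, 0, 0]]
  fingers: 0
  newtons: 45

```text
t: 15.08
position: [0.4478, 0.0351, 0.0285]
tcp_rot: [-2.159, -2.279, 0.002]
wrist_force: [-2.7, -0.6, 1.4]
opening: 0.0238
finger_force: 45.0
```

>>> move_arm:
  moves:
    - [[0, 0, -10], [0, 0, 0]]
    - [[0, 0, -20], [0, 0, 0]]
    - [[0, 0, -20], [0, 0, 0]]
    - [[0, 0, -20], [0, 0, 0]]

```text
t: 15.58
position: [0.4493, 0.0349, 0.0488]
tcp_rot: [2.16, 2.28, 0.001]
wrist_force: [0.0, -0.2, -3.6]
opening: 0.0235
finger_force: 45.0
```

```bash
python3 - <<'E'
from h import *
s,_=me();print(s["wrist_torque"])
p=get("scene");cv2.imwrite("pics/s8.png",cv2.resize(p["frame"][150:330,200:400],None,fx=3,fy=3))
E
```

```text
t 15.57 pos [449.3  34.9  48.8] psi 1.625 zax [ 0.001 -0.    -1.   ] q6 -0.23 F [ 0.  -0.2 -3.6] open 23.5 ff 45.0
[-0.03661318 -0.13409208 -0.02421599]
```

View pics/s8.png

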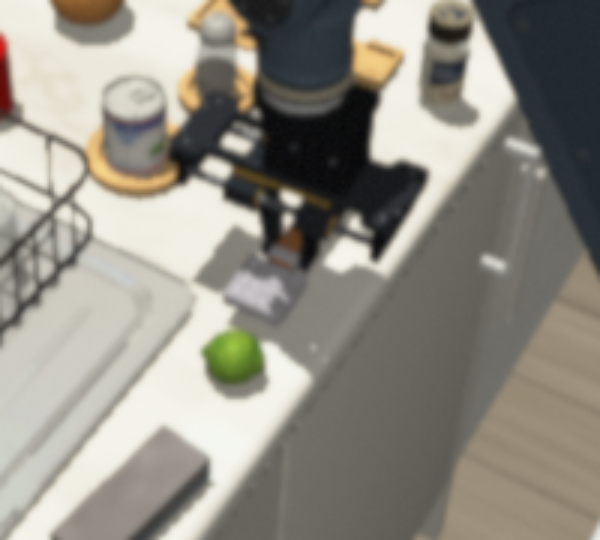

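The pounder hangs level between the fingers; the lime and stone are undisturbed.

>>> move_arm:
  moves:
    - [[0, 0, -35], [0, 0, 0]]
    - [[0, 0, -80], [0, 0, 0.1]]
    - [[0, 0, -125], [0, 0, 0.25]]
    - [[-15, 5, -160], [0, 0, 0.4]]
    - [[-45, 20, -171], [0, 0, 0.55]]
    - [[-85, 42, -171], [0, 0, 0.7]]
    - [[-125, 65, -171], [0, 0, 0.85]]
    - [[-160, 85, -171], [0, 0, 1.0]]

```text
t: 16.62
position: [0.5427, -0.1214, 0.2189]
tcp_rot: [-2.991, -0.957, 0.001]
wrist_force: [0.4, -0.6, -3.0]
opening: 0.0234
finger_force: 45.0
```

```bash
python3 - <<'E'
from h import *
go((615.6,-236,200),.03)
E
```

```text
t 16.62 pos [ 542.7 -121.4  218.9] psi 0.619 zax [-0.001  0.001 -1.   ] q6 0.53 F [ 0.4 -0.6 -3. ] open 23.4 ff 45.0
-> [ 616. -236.  200.] 0.03 shift [ -7.1 135.6  18.7] turn [-0.001  0.001  0.589]
```

>>> move_arm:
  moves:
    - [[-2, 30, 0], [0, 0, 0.13]]
    - [[-4, 70, 0], [0, 0, 0.26]]
    - [[-6, 105, 5], [0, 0, 0.4]]
    - [[-7, 128, 10], [0, 0, 0.52]]
    - [[-7, 136, 19], [0, 0, 0.589]]
    - [[-7, 136, 19], [0, 0, 0.589]]
    - [[-7, 136, 19], [0, 0, 0.589]]

```text
t: 17.5
position: [0.6157, -0.2339, 0.2]
tcp_rot: [-3.14, -0.058, 0.003]
wrist_force: [0.3, 0.1, -2.8]
opening: 0.0236
finger_force: 45.0
```

```bash
python3 - <<'E'
from h import *
p=get("wrist");me()
cv2.imwrite("pics/w9.png",cv2.resize(p["frame"][60:360,100:440],None,fx=2,fy=2))
p=get("top");cv2.imwrite("pics/t9.png",p["frame"])
E
```

```text
t 17.55 pos [ 616.  -233.9  200.4] psi 0.037 zax [-0.001  0.001 -1.   ] q6 1.0 F [-0.8  0.7 -4.4] open 23.5 ff 45.0
```

View pics/w9.png

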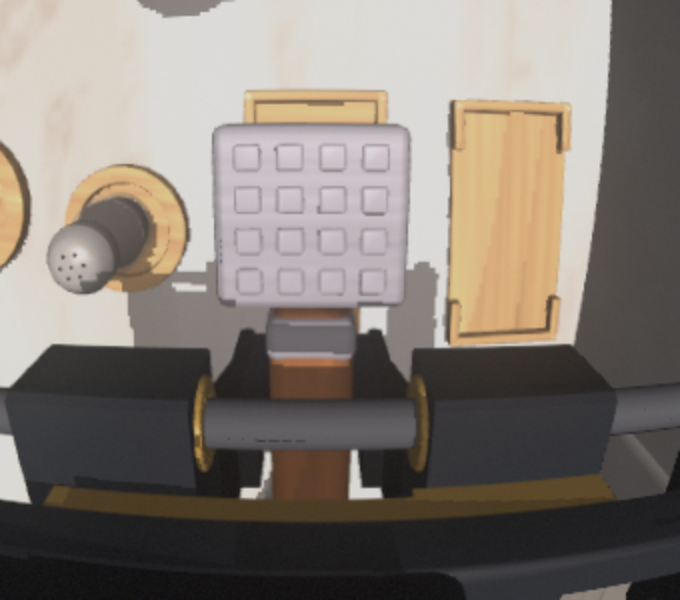

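The pounder head spans crop (213..410, 124..305), and the rest's far rim shows just beyond it at crop (245..387, 92).

```bash
python3 - <<'E'
from h import *
p=get("wrist");me()
zt=.2004-.0285+.014
a=at(p,(256,123),zt);b=at(p,(256,211.5),zt);r=at(p,(258,106),.013);l=at(p,(222.5,107),.013);q=at(p,(293.5,106),.013)
print("head",a,b,"sides",at(p,(206.5,170),zt),at(p,(304.5,170),zt),"restfar",r,l,q,"rest centre x",r[0]-.103)
u=np.array([1,.037]);c=(a+b)/2;print("origin",c-.065*u)
E
```

```text
t 17.65 pos [ 616.3 -234.   200.9] psi 0.037 zax [ 0.  0. -1.] q6 1.0 F [-0.4  0.5 -2.5] open 23.6 ff 45.0
head [ 0.68656243 -0.23197128] [ 0.63897888 -0.23372023] sides [ 0.66117139 -0.20671546] [ 0.66303832 -0.25850991] restfar [ 0.69778677 -0.23433632] [ 0.69567881 -0.19591181] [ 0.69970549 -0.27284873] rest centre x 0.5947867693201879
origin [ 0.59777065 -0.23525076]
```

>>> move_arm:
  moves:
    - [[-3, 2, 45], [0, 0, 0]]
    - [[-3, 2, 95], [0, 0, 0]]
    - [[-3, 2, 130], [0, 0, 0]]
    - [[-3, 2, 150], [0, 0, 0]]
    - [[-3, 2, 160], [0, 0, 0]]
    - [[-3, 2, 165], [0, 0, 0]]
    - [[-3, 2, 167], [0, 0, 0]]
    - [[-3, 2, 167], [0, 0, 0]]

```text
t: 18.65
position: [0.6141, -0.237, 0.0345]
tcp_rot: [3.14, 0.056, 0.002]
wrist_force: [0.6, 0.2, -3.6]
opening: 0.0236
finger_force: 45.0
```

>>> move_arm:
  moves:
    - [[0, 0, 0], [0, 0, 0]]
    - [[0, 0, 0], [0, 0, 0]]
    - [[0, 0, 0], [0, 0, 0]]
    - [[0, 0, -15], [0, 0, 0]]
    - [[0, 0, -50], [0, 0, 0]]
    - [[0, 0, -100], [0, 0, 0]]
    - [[0, 0, -150], [0, 0, 0]]
    - [[0, 0, -180], [0, 0, 0]]
  fingers: 0.45

```text
t: 19.65
position: [0.6146, -0.2373, 0.2181]
tcp_rot: [3.138, 0.056, 0.008]
wrist_force: [0.4, 0.4, -1.0]
opening: 0.0391
finger_force: 0.0
```

```bash
python3 - <<'E'
from h import *
me();p=get("wrist")
cv2.imwrite("pics/w10.png",cv2.resize(p["frame"][60:384,60:450],None,fx=2,fy=1.8))
go((430,295,200),1.43)
E
```

```text
t 19.65 pos [ 614.6 -237.3  218.1] psi 0.036 zax [ 0.005 -0.003 -1.   ] q6 1.0 F [ 0.4  0.4 -1. ] open 39.1 ff 0.0
t 19.7 pos [ 616.3 -238.2  221.8] psi 0.036 zax [ 0.01  -0.006 -1.   ] q6 1.0 F [ 0.8 -0.6  2.5] open 39.5 ff 0.0
-> [430 295 200] 1.43 shift [-167.2 -539.6   16.6] turn [ 0.013 -0.004 -1.394]
```

View pics/w10.png

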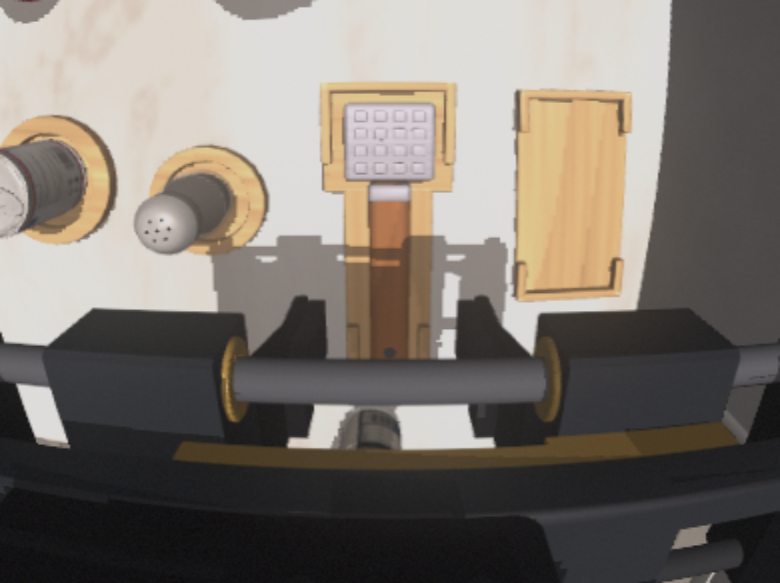

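The pounder lies in its rest, the head inside the U rims at crop (390,140). The shaker and tin stand in their coasters, and the tray at (572,195) is free.

>>> move_arm:
  moves:
    - [[-30, -40, 0], [0, 0, -0.15]]
    - [[-60, -85, 0], [0, 0, -0.32]]
    - [[-95, -135, 0], [0, 0, -0.5]]
    - [[-130, -190, 0], [0, 0, -0.68]]
    - [[-155, -244, 5], [0, 0, -0.86]]
    - [[-160, -300, 8], [0, 0, -1.04]]
    - [[-163, -355, 12], [0, 0, -1.2]]
    - [[-164, -410, 16], [0, 0, -1.39]]
  fingers: 1

```text
t: 20.7
position: [0.4346, 0.1688, 0.1981]
tcp_rot: [2.372, 2.058, 0.002]
wrist_force: [1.8, 0.4, -0.2]
opening: 0.0871
finger_force: 0.0
```

```bash
python3 - <<'E'
from h import *
go((430,290,200),1.45)
E
```

```text
t 20.7 pos [434.6 168.8 198.1] psi 1.429 zax [ 0.001  0.    -1.   ] q6 0.27 F [ 1.8  0.4 -0.2] open 87.1 ff 0.0
-> [430 290 200] 1.45 shift [119.3 -21.7  -1.9] turn [ 0.001 -0.    -0.021]
```

>>> move_arm:
  moves:
    - [[40, -8, 0], [0, 0, 0]]
    - [[85, -16, 0], [0, 0, 0]]
    - [[115, -22, 0], [0, 0, -0.02]]
    - [[119, -22, 0], [0, 0, -0.02]]
    - [[119, -22, 0], [0, 0, -0.02]]

```text
t: 21.32
position: [0.4305, 0.2877, 0.1976]
tcp_rot: [2.358, 2.076, -0.001]
wrist_force: [-0.2, 0.6, 0.5]
opening: 0.0872
finger_force: 0.0
```

```bash
python3 - <<'E'
from h import *
me();p=get("wrist");print(spotter.spot_in("stone",p)[:2])
cv2.imwrite("pics/w11.png",cv2.resize(p["frame"][40:320,120:400],None,fx=2,fy=2))
hsv=cv2.cvtColor(p["frame"],cv2.COLOR_BGR2HSV);print([hsv[r,256].tolist() for r in range(100,260,12)])
E
```

```text
t 21.32 pos [430.5 287.7 197.6] psi 1.444 zax [-0.    -0.001 -1.   ] q6 0.5 F [-0.2  0.6  0.5] open 87.2 ff 0.0
[{'uv': [252.3, 170.4], 'score': 0.7}]
[[0, 1, 233], [15, 2, 233], [4, 23, 164], [2, 22, 160], [4, 21, 99], [7, 24, 96], [8, 21, 96], [3, 23, 100], [7, 23, 100], [7, 23, 101], [8, 24, 168], [20, 3, 232], [15, 2, 232], [20, 7, 232]]
```

View pics/w11.png

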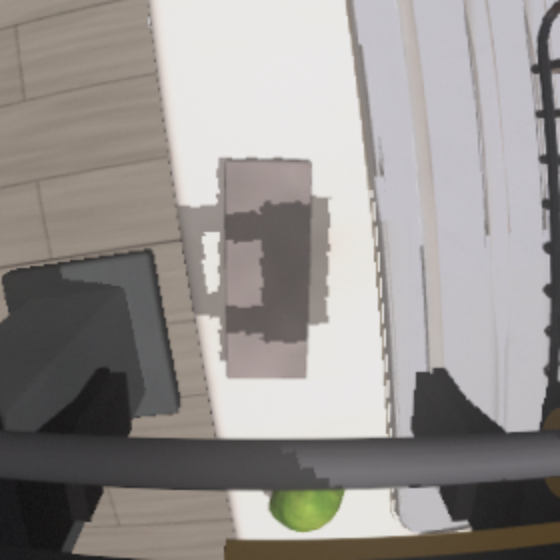

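The stone's top face has crop corners (227,160), (311,160), (306,377) and (228,377). It's clear of the lime and the dish-rack tray.

```bash
python3 - <<'E'
from h import *
p=get("wrist")
w=np.array([at(p,(120+a/2,40+b/2),.028) for a,b in((227,160),(311,160),(306,377),(228,377))])
c=w.mean(0);L=(w[0]+w[1]-w[2]-w[3])/2;W_=(w[1]+w[2]-w[0]-w[3])/2;y=np.arctan2(L[1],L[0])
print(c,np.linalg.norm(L),np.linalg.norm(W_),y,np.arctan2(W_[1],W_[0])+np.pi/2)
go((c[0]*1000,c[1]*1000,32),y)
E
```

```text
[0.43071347 0.29347604] 0.11941700973386842 0.04343231573938456 1.4312982061269228 1.4413487311959972
t 21.48 pos [430.7 286.9 197.6] psi 1.442 zax [-0. -0. -1.] q6 0.5 F [-1.  -0.1  0.4] open 87.1 ff 0.0
-> [431. 293.  32.] 1.431 shift [  6.6  -0.8 165.6] turn [-0.    0.    0.01]
```

>>> move_arm:
  moves:
    - [[6, -1, 50], [0, 0, 0]]
    - [[6, -1, 100], [0, 0, 0.005]]
    - [[6, -1, 140], [0, 0, 0.005]]
    - [[6, -1, 158], [0, 0, 0.005]]
    - [[6, -1, 165], [0, 0, 0.005]]
    - [[6, -1, 165], [0, 0, 0.005]]
  fingers: 0.76

```text
t: 22.22
position: [0.4308, 0.2937, 0.0326]
tcp_rot: [-2.365, -2.068, 0.0]
wrist_force: [0.1, 0.4, -0.2]
opening: 0.066
finger_force: 0.0
```

>>> move_arm:
  moves:
    - [[0, 0, 0], [0, 0, 0]]
    - [[0, 0, 0], [0, 0, 0]]
    - [[0, 0, 0], [0, 0, 0]]
    - [[0, 0, 0], [0, 0, 0]]
    - [[0, 0, 0], [0, 0, 0]]
    - [[0, 0, 0], [0, 0, 0]]
  fingers: 0
  newtons: 40

```text
t: 22.98
position: [0.4304, 0.2942, 0.0332]
tcp_rot: [-2.364, -2.069, -0.0]
wrist_force: [-1.7, -0.4, 5.9]
opening: 0.045
finger_force: 40.0
```

>>> move_arm:
  moves:
    - [[0, 0, -30], [0, 0, 0]]
    - [[0, 0, -80], [0, 0, 0]]
    - [[0, 0, -130], [0, 0, 0]]
    - [[-10, 0, -180], [0, 0, 0]]
    - [[-60, 0, -190], [0, 0, 0]]
    - [[-110, 0, -190], [0, 0, 0]]
    - [[-165, 0, -190], [0, 0, 0]]
    - [[-220, 0, -190], [0, 0, 0.1]]

```text
t: 23.98
position: [0.4006, 0.0747, 0.2223]
tcp_rot: [2.466, 1.947, -0.0]
wrist_force: [0.7, 0.0, -2.6]
opening: 0.0445
finger_force: 40.0
```

```bash
python3 - <<'E'
from h import *
go((480,-200,225),.6);go((626,-349.5,200),.073)
E
```

```text
t 23.98 pos [400.6  74.7 222.3] psi 1.337 zax [-0. -0. -1.] q6 0.14 F [ 0.7  0.  -2.6] open 44.5 ff 40.0
-> [ 480 -200  225] 0.6 shift [-248.8  141.    -2.6] turn [0.    0.    0.737]
t 23.98 pos [400.6  74.7 222.3] psi 1.337 zax [-0. -0. -1.] q6 0.14 F [ 0.7  0.  -2.6] open 44.5 ff 40.0
-> [ 626. -350.  200.] 0.073 shift [-360.3  317.7   22.4] turn [0.    0.    1.264]
```

>>> move_arm:
  moves:
    - [[-35, 20, 0], [0, 0, 0.08]]
    - [[-80, 45, 0], [0, 0, 0.2]]
    - [[-130, 72, 0], [0, 0, 0.34]]
    - [[-180, 102, 0], [0, 0, 0.48]]
    - [[-225, 138, 0], [0, 0, 0.62]]
    - [[-260, 176, 0], [0, 0, 0.76]]
    - [[-290, 210, 0], [0, 0, 0.9]]
    - [[-310, 240, 0], [0, 0, 1.04]]

```text
t: 24.98
position: [0.5637, -0.2826, 0.2214]
tcp_rot: [-3.107, -0.457, 0.002]
wrist_force: [0.0, 0.4, -3.0]
opening: 0.0447
finger_force: 40.0
```

```bash
python3 - <<'E'
from h import *
go((626,-349.5,180),.073)
E
```

```text
t 24.98 pos [ 563.7 -282.6  221.4] psi 0.292 zax [-0.001  0.001 -1.   ] q6 0.64 F [ 0.   0.4 -3. ] open 44.7 ff 40.0
-> [ 626. -350.  180.] 0.073 shift [40.5 82.1 41.3] turn [-0.001  0.001  0.219]
```

>>> move_arm:
  moves:
    - [[12, 25, 10], [0, 0, 0.06]]
    - [[25, 52, 20], [0, 0, 0.13]]
    - [[37, 75, 35], [0, 0, 0.2]]
    - [[40, 82, 41], [0, 0, 0.22]]
    - [[40, 82, 41], [0, 0, 0.22]]
    - [[40, 82, 41], [0, 0, 0.22]]

```text
t: 25.72
position: [0.6252, -0.3466, 0.1818]
tcp_rot: [-3.138, -0.124, 0.001]
wrist_force: [-1.3, -0.6, -2.3]
opening: 0.0448
finger_force: 40.0
```

```bash
python3 - <<'E'
from h import *
me();p=get("wrist")
cv2.imwrite("pics/w12.png",cv2.resize(p["frame"][60:360,100:440],None,fx=2,fy=2))
E
```

```text
t 25.73 pos [ 625.2 -346.6  181.8] psi 0.079 zax [-0.001  0.001 -1.   ] q6 0.83 F [-1.3 -0.6 -2.3] open 44.8 ff 40.0
```

View pics/w12.png

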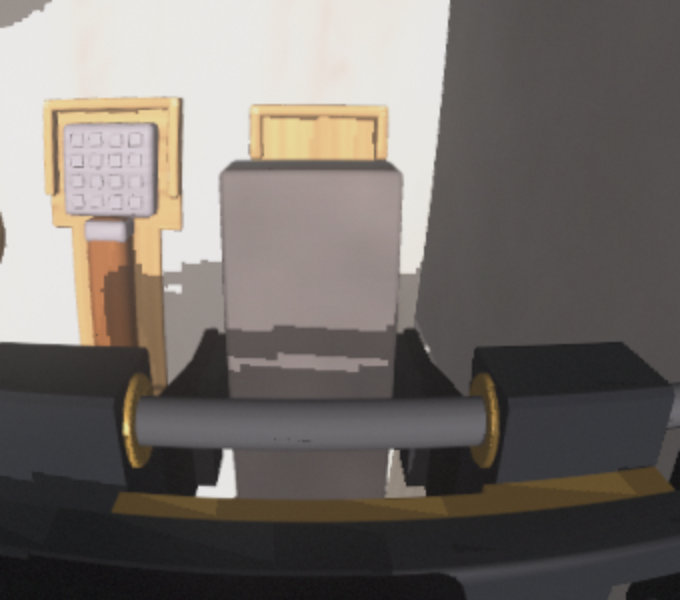

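The stone is held over the tray: its front top edge runs crop (222..401, 172) and the tray's far rim is at (250..388, 106). The pounder is still seated in its rest.

```bash
python3 - <<'E'
from h import *
p=get("wrist");s,_=me();zt=s["position"][2]-.005
a=at(p,(255.7,146),zt);r=at(p,(259,113),.013)
print("front",a,"mid stone",a-.06*np.array([1,.079]),"tray far",r,"tray c",r-.073*np.array([1,.073]))
print("yaw edge", at(p,(211,146),zt)-at(p,(300.5,146),zt), at(p,(225,113),.013)-at(p,(294,113),.013))
go((626,-349.5,39),.075)
E
```

```text
t 25.82 pos [ 625.6 -346.8  182.4] psi 0.079 zax [ 0. -0. -1.] q6 0.83 F [-0.6  0.6 -3.7] open 44.8 ff 40.0
front [ 0.68500321 -0.34240887] mid stone [ 0.62500321 -0.34714887] tray far [ 0.6996181  -0.34506565] tray c [ 0.6266181  -0.35039465]
yaw edge [-0.00340624  0.0433121 ] [-0.00572514  0.07051282]
t 25.82 pos [ 625.6 -346.8  182.4] psi 0.079 zax [ 0. -0. -1.] q6 0.83 F [-0.6  0.6 -3.7] open 44.8 ff 40.0
-> [ 626. -350.   39.] 0.075 shift [  0.2   2.7 143.4] turn [ 0.    -0.     0.004]
```

>>> move_arm:
  moves:
    - [[1, 3, 45], [0, 0, 0]]
    - [[1, 3, 90], [0, 0, 0]]
    - [[1, 3, 120], [0, 0, 0]]
    - [[1, 3, 136], [0, 0, 0]]
    - [[1, 3, 142], [0, 0, 0]]
    - [[1, 3, 144], [0, 0, 0]]
    - [[1, 3, 144], [0, 0, 0]]

```text
t: 26.7
position: [0.6278, -0.351, 0.039]
tcp_rot: [3.138, 0.123, 0.003]
wrist_force: [-0.5, -0.3, -2.7]
opening: 0.0444
finger_force: 40.0
```

>>> move_arm:
  moves:
    - [[0, 0, 0], [0, 0, 0]]
    - [[0, 0, 0], [0, 0, 0]]
    - [[0, 0, 0], [0, 0, 0]]
    - [[0, 0, -15], [0, 0, 0]]
    - [[0, 0, -50], [0, 0, 0]]
    - [[0, 0, -100], [0, 0, 0]]
    - [[0, 0, -150], [0, 0, 0]]
    - [[0, 0, -180], [0, 0, 0]]
  fingers: 0.68

```text
t: 27.7
position: [0.6282, -0.3512, 0.2225]
tcp_rot: [3.135, 0.123, 0.007]
wrist_force: [0.8, -0.6, 0.2]
opening: 0.0593
finger_force: 0.0
```

```bash
python3 - <<'E'
from h import *
me();p=get("wrist")
cv2.imwrite("pics/w13.png",cv2.resize(p["frame"][60:360,60:440],None,fx=2,fy=2))
E
```

```text
t 27.7 pos [ 628.2 -351.2  222.5] psi 0.078 zax [ 0.005 -0.004 -1.   ] q6 0.83 F [ 0.8 -0.6  0.2] open 59.3 ff 0.0
```

>>> move_arm:
  moves:
    - [[-60, -50, 0], [0, 0, 0]]
    - [[-120, -110, 0], [0, 0, 0]]
    - [[-180, -170, 0], [0, 0, 0]]
    - [[-220, -230, 0], [0, 0, 0]]
    - [[-230, -280, 0], [0, 0, 0]]
    - [[-230, -330, 0], [0, 0, 0]]
    - [[-230, -330, 0], [0, 0, 0]]

```text
t: 28.62
position: [0.3699, -0.0372, 0.218]
tcp_rot: [-3.139, -0.124, 0.001]
wrist_force: [-0.1, 1.3, 0.4]
opening: 0.0593
finger_force: 0.0
```

```bash
python3 - <<'E'
from h import *
me();p=get("top");q=get("scene")
a=cv2.imread("pics/w13.png")[::2,::2];b=cv2.resize(p["frame"][100:270,230:400],None,fx=2,fy=2);c=cv2.resize(q["frame"][110:290,190:400],None,fx=1.85,fy=1.6)
H=np.zeros((640,780,3),np.uint8);H[:300,:380]=a;H[:340,390:730]=b;H[345:345+c.shape[0],:c.shape[1]]=c[:295];cv2.imwrite("pics/fin.png",H)
E
```

```text
t 28.62 pos [369.9 -37.2 218. ] psi 0.079 zax [-0.  0. -1.] q6 1.09 F [-0.1  1.3  0.4] open 59.3 ff 0.0
```

My 14 views are used up, so I'll check the result by numbers.

```bash
python3 - <<'E'
from h import *
for c in("top","scene"):
    p=get(c)
    for n,z in dict(salt=.05,tin=.041,stone=.019,pounder=.015).items():
        print(c,n,[(round(d["score"],2),np.round(at(p,d["uv"],z),3).tolist()) for d in spotter.spot_in(n,p)[:3]])
    if c=="top":
        seg(p,"stone",(338,150,382,210),(0,0,30),(179,60,165),.033)
        seg(p,"handle",(306,150,342,228),(0,110,30),(12,255,255),.025)
        seg(p,"trayrest",(342,155,378,206),*W,.011)
E
```

```text
top salt [(0.62, [0.619, -0.134])]
top tin [(0.91, [0.635, -0.009]), (0.85, [0.799, -0.008])]
top stone [(0.61, [0.634, -0.345])]
top pounder [(0.94, [0.614, -0.233]), (0.47, [0.618, -0.309])]
stone c 626.5 -350.3 size 127 52 long yaw 0.078
handle c 511.2 -238.0 size 13 11 long yaw 1.533
trayrest c 624.9 -349.5 size 144 69 long yaw 0.083
scene salt [(0.93, [0.612, -0.115])]
scene tin [(0.7, [0.782, 0.014]), (0.57, [0.615, -0.007])]
scene stone [(0.97, [0.619, -0.35])]
scene pounder [(0.59, [0.611, -0.231])]
```

```bash
python3 -c "
from h import *
print(ticket.hand_in())"
```

```text
the job is handed in; nothing more can be done
None
```

I put the shaker, tin, stone and pounder back in their holders, released them and handed the job in at about 29 s. The hand-in gave no verdict. I checked the final placing of the stone by measurement and saw the other three in their holders in wrist pictures, with the tin possibly up to 5 mm off centre (9 mm allowed).

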